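# Slide the spice tray past its spring stop

### The arm

A 6-joint arm with a two-finger parallel gripper is mounted at the origin on a cart in front of the work surface, level with it; the furniture and walls round the work are solid. World frame = base frame: x ahead of the robot, y to its left, z up, the work surface at z = 0. Lengths are in mm, angles in rad, forces in N, time in s.
With the tool pointing down it reaches from about 375 to 925 mm from the base axis. Payload 5.7 kg.
Tool frame: the origin (TCP) lies between the finger pads; the fingertips stand 8 mm ahead of it and the grasp point (between the pads) lies 11 mm behind it (env.nose_length is the z of the fingertips in the tool frame, in mm); z points along the fingers, y is the line along which they close (so a half turn about z gives the same grasp; the last joint's range is limited). The gripper opens to 88 mm and grips with 3 to 60 N. Pads are 20 mm wide; open, the fingers measure 115 mm over their backs; the gripper's body (75 mm by 178 mm) begins 61 mm behind the grasp point.
Start: joints at [-1.305, 0.359, 1.51, -0, 1.272, -0.115], TCP at [222.981, -556.994, 230.623] pointing down, gripper open.
Joint ranges: [-2.97, 2.97], [-1.01, 2.36], [0.21, 2.38], [-0.96, 4.11], [0.2, 2.71], [-2.98, 2.98]. Speed limits (rad/s): [2.39, 2.39, 3.14, 3.14, 3.14, 3.14].

### API

Orientations are given as a unit quaternion [w, x, y, z].
In Python, from rig import telemetry, optics, ticket, env gives the robot as it stands.
- The arm moves only by the tool send_rows, never from a script. Its argument "deltas" is a list of rows, each a list of 2 entries, a list of its own where there are three numbers: the shift along the tool's x, y, z in m, then the turn, a rotation vector about the tool's x, y, z in rad. A call has 1 to 5 rows; each row is the pose to reach, as a shift and turn from the pose commanded when the call began, along the tool's axes at that moment; what a row does not reach only later rows make up. A row lasts 1/8 s, in which the tool goes at most 62.5 mm and 10.7 degrees, less where a joint would pass 70% of its speed; a pose out of reach is approached as far as the arm can. A call with a gripper value outside its range is refused whole. "gripper" is the closure in counts, from 0 (fully open) to 255 (shut), set as the call begins (left out, the last holds). The fingers move at their own pace and stop on an object; "squeeze" is the grip in N (left out, the last holds). Time passes only in rows, so rows that repeat a pose let the fingers close. It gives the time, the measured TCP pose, the force, the opening and the grip force at its end, in the units of the state.
- telemetry.sense(): the state, without advancing time (a new reading comes with each control period).
- optics.get_image(name): name is "side" or "top"; returns a dict with "img" (420x560x3 uint8, red, green, blue), "depth" (420x560 float32, mm along the optical axis (not along the pixel's ray), 0 where there is no reading), "K" (3x3 intrinsics, pixels), "xyz" and "attitude" of the camera in the world. Camera axes: x right, y down, z forward; pixel columns grow to the right and rows downward; lengths in mm; the calibration is good to about 2 mm. A picture is of the moment at which its call begins.
- ticket.finish_job(): hands the job in; it is judged then, once.
The state is a dict: "time_s": time; "joint_pos": joint angles; "qvel": joint speeds; "effort": joint torques, N m; "eef_pos": TCP position; "ee_rot": TCP orientation; "wrist_force": force on the tool from outside, world axes, zero at the start; "ft_torque": the same for the moment, N m; "finger_gap": finger opening in mm; "grip_force": force on a finger pad.
Only numpy, scipy, OpenCV 4.12 (cv2) and the standard library are available. Lean on these libraries where they do the work, as an engineer would, in place of code of your own. Each camera call takes 0.05 s, during which the arm holds its last target. There are 200 camera calls.

### The job

The spice tray on the wooden runner is held back by two spring pins. Press down the steel bar in the slot behind the tray so that the pins sink, and while keeping it down push the tray along the runner, over the pins, until it rests against the end board; then let go so that the pins spring up behind it. Only press and push: do not lift the tray or its two jars, keep the jars standing in it, and leave everything else alone.

Things in the scene. Friction and masses are not known exactly. Their poses are not given: they have to be found in the camera images.
- runner: Pale wooden runner fixed to the worktop. Origin on the worktop, mid-lane, under the line of the two stop pins; x axis = the way the tray is pushed, y across, z up. From x=-250 mm (open end) to the end board at +140. Rail tops 40 mm above the worktop; guides 110 apart, 9 thick, tops at 55. Slot between the rails 60 mm wide (y=-30..+30) for the press bar; closed level with the rails past x=+80.
- stop (a joint): Spring stop, a rigid steel piece moving only straight down: press bar plus two 8 mm pins at x=0, y=+-42 mm of the runner, 12 mm above the rails, blocking the tray. 0 = up, grows in m as the bar is pressed anywhere along it, ends at 0.020. From 0.013 on the pins are below the rails and the tray can slide over them. Takes about 4 N at first, 8 to 9 N fully down; springs up when let go.
- press_bar_end (a point): Top of the flat press bar, mid-width, at its end by the runner's open end (runner x=-236 mm, 38 mm above the worktop when up, 2 mm below the rail tops); moves down with it. The bar is 55 mm wide and runs from here to x=+76, passing under the tray without touching it. Thin dark tread lines on its first 60 mm. Closed fingers fit in the slot and can slide along the bar while pressing it.
- end_face (a point): Middle of the end board's inner face, at rail height (runner x=+140 mm, 40 mm above the worktop). The board is 12 mm thick, its top 85 mm above the worktop. Against it the tray's origin is at runner x=+77.5 mm and its rear wall 15 mm past the line of the pins.
- spice_tray: Loose open tray of darker wood in the lane, 125 mm long (along the lane), 104 wide, 32 high, walls 4 mm, about 0.35 kg. Origin at the centre of its underside, on the rails; x axis along the runner's x. Its rear wall is the one toward the open end; behind it the press bar is bare.
- jar_a: White-capped spice jar, 44 mm across, 110 mm tall, 0.11 kg, standing loose in the front half of the tray, 34 mm ahead of the tray's centre and 23 mm to its +y side (the 75 mm of tray behind the jars is empty). Origin at the centre of its underside, z up.
- jar_b: Black-capped spice jar, 44 mm across, 113 mm tall, 0.11 kg, standing loose beside the other, 23 mm to the tray's -y side. Origin at the centre of its underside, z up.
- squat_jar: Bystander: squat screw-lid glass jar, 76 mm across, 62 mm tall, on the worktop beyond the runner; origin under its centre.
- shaker: Bystander: shaker with a grey domed top, 44 mm across, 90 mm tall, on the near side of the runner by the end bay; origin under its centre.
- tub: Bystander: white tub, 77 mm across, 100 mm tall, to the right of the runner; origin under its centre.
- low_jar: Bystander: low screw-lid glass jar, 76 mm across, 68 mm tall, to the right of the runner; origin under its centre.
- grain_jar: Bystander: screw-lid glass jar, 73 mm across, 75 mm tall, to the left of the runner; origin under its centre.

How it is judged:
By the outcome, as a careful person would: the job done as asked, in the order asked, and still so for the second after the job is handed in, with the robot touching nothing.
It also fails if it takes over 38 s, if anything falls off the work surface, if the arm or the gripper's body presses on something with over 40 N, if the wrist force passes 120 N, or if a joint passes its speed limit or range.

## Working session

There is one attempt and no reset: what is moved stays moved. The work goes in short steps, Python scripts to look and compute and a tool call to move; the robot and the scene stay as the last step left them, time stands still between calls to the robot, and variables do not carry over. Pictures are saved under pics/ and viewed, at most 10 in all, crops included, and the job is handed in when it is done.

Besides the shell and the picture viewer there is one more tool, called after "Emit:" as name(argument=value, ...) on one line, values as JSON. send_rows: Moves the arm, as the interface text tells. Its arguments: {"type":"object","properties":{"deltas":{"type":"array"},"gripper":{"type":"number"},"squeeze":{"type":"number"}},"required":["deltas"]}

```bash
mkdir -p pics; cat > h.py <<'E'
import numpy as np, cv2
from scipy.spatial.transform import Rotation as R
from rig import telemetry, optics, ticket, env
def rot(q): return R.from_quat([q[1],q[2],q[3],q[0]]).as_matrix()
def cloud(d):
    K=d["K"];z=d["depth"];v,u=np.mgrid[:z.shape[0],:z.shape[1]]
    c=np.stack([(u-K[0,2])/K[0,0]*z,(v-K[1,2])/K[1,1]*z,z],-1)
    return c@rot(d["attitude"]).T+np.array(d["xyz"])
E
python3 - <<'E'
from h import *
for n in("side","top"):
    d=optics.get_image(n);cv2.imwrite(f"pics/{n}0.png",d["img"][:,:,::-1]);np.savez(f"{n}0.npz",**d)
    print(n,d["xyz"],d["attitude"],d["K"].tolist())
print(telemetry.sense())
E
```

```text
side [-410.97832617 -703.10499545  640.70858971] [-0.47147638  0.76076107 -0.38288402  0.22880655] [[445.4467901860024, 0.0, 273.8677706243865], [0.0, 445.4467901860024, 206.22230897528834], [0.0, 0.0, 1.0]]
top [ 185.07672219   10.86914107 1333.93536965] [-0.08010194  0.70932442 -0.6955989   0.0811463 ] [[393.09427122706603, 0.0, 273.64314252213865], [0.0, 393.09427122706603, 210.9547865527859], [0.0, 0.0, 1.0]]
{'time_s': 0.1, 'joint_pos': array([-1.30508241e+00,  3.59429554e-01,  1.51130337e+00, -3.78529529e-05,
        1.27254613e+00, -1.15068297e-01]), 'qvel': array([ 0.00154356, -0.00181377, -0.0023528 , -0.00034069,  0.00141372,
       -0.00047658]), 'effort': array([ 3.03074148e-04, -5.16358638e+01, -2.71405578e+01,  6.76325429e-02,
        2.76671100e-02, -2.63722535e-05]), 'eef_pos': array([ 222.82262422, -556.42510917,  229.90363574]), 'ee_rot': array([-8.39448967e-04,  9.81928891e-01,  1.89248360e-01, -8.14871521e-05]), 'wrist_force': array([-0.03000501,  0.35321642, -0.41671946]), 'ft_torque': array([ 0.00467095, -0.04327159, -0.01299264]), 'grip_force': 0.0, 'finger_gap': 87.94317350582993}
```

View pics/top0.png

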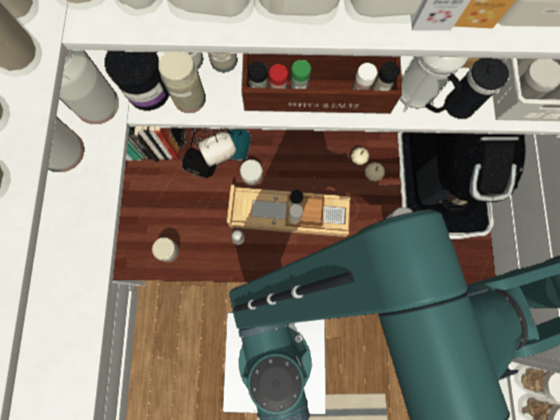

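View pics/side0.png

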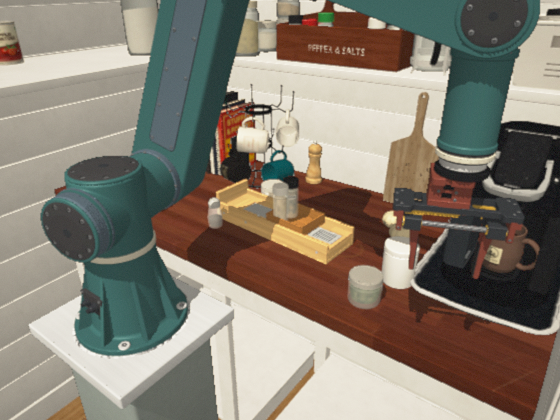

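Top view: the runner spans about (228..350, 187..235). The tread lines are at the right (335,215), so the open end is there and the push goes left. The end board is near (233,208), with the tray and jars around (300,207). The shaker is at (238,237). The side view agrees: open end at (335,240), end board at (232,195).

```bash
python3 - <<'E'
from h import *
def load(n): return dict(np.load(f"{n}0.npz"))
t=load("top");s=load("side")
for n,d,box in(("top",t,(180,245,222,360)),("side",s,(170,270,205,365))):
    P=cloud(d);print(n,"R",rot(d["attitude"]).round(3).tolist())
    hsv=cv2.cvtColor(d["img"],cv2.COLOR_RGB2HSV)
    b=np.zeros(P.shape[:2],bool);b[box[0]:box[1],box[2]:box[3]]=1
    m=b&(d["depth"]>0)
    pale=m&(hsv[...,0]>12)&(hsv[...,0]<30)&(hsv[...,2]>150)&(hsv[...,1]>50)
    for lo,hi in((48,62),(33,46),(70,95)):
        mm=pale&(P[...,2]>lo)&(P[...,2]<hi);q=P[mm]
        if len(q)<5: print(lo,len(q));continue
        r=cv2.minAreaRect(q[:,:2].astype(np.float32));print(lo,len(q),"z",np.median(q[:,2]).round(1),r)
    mm=m&(P[...,2]>64)&(P[...,2]<75)|(m&pale&(P[...,2]>48));
    q=P[m&(P[...,2]>100)];print("jars",len(q),q.mean(0).round(1),q.max(0).round(1))
    mm=m&(hsv[...,0]>4)&(hsv[...,0]<17)&(hsv[...,1]>130)&(P[...,2]>62)&(P[...,2]<80);q=P[mm]
    print("tray",len(q),cv2.minAreaRect(q[:,:2].astype(np.float32)) if len(q)>4 else 0)
    x=cv2.resize(d["img"][box[0]:box[1],box[2]:box[3]],None,fx=5 if n=="top" else 4.5,fy=5 if n=="top" else 4.5,interpolation=cv2.INTER_CUBIC)
    cv2.imwrite(f"pics/{n}crop.png",x[:,:,::-1])
E
```

```text
top R [[0.019, -0.974, 0.227], [-1.0, -0.019, 0.001], [0.004, -0.227, -0.974]]
48 363 z 54.1 ((488.39385986328125, -40.44993591308594), (398.0274353027344, 128.9069061279297), 86.4114761352539)
33 1333 z 40.4 ((484.93194580078125, -41.340576171875), (398.08270263671875, 122.14881134033203), 86.28610229492188)
70 186 z 83.3 ((490.1121520996094, 4.4276123046875), (313.49920654296875, 123.99018096923828), 86.55684661865234)
jars 572 [403.3 -67.1 401.5] [530.9 -35.4 856. ]
tray 99 ((483.0613708496094, -90.19048309326172), (120.40315246582031, 102.22321319580078), 87.25599670410156)
side R [[0.602, -0.367, 0.709], [-0.798, -0.262, 0.542], [-0.013, -0.893, -0.451]]
48 863 z 54.1 ((597.4290161132812, -47.93208312988281), (395.6046447753906, 460.8819580078125), 86.83660125732422)
33 1502 z 40.3 ((530.7327880859375, 18.3131103515625), (523.9862670898438, 386.1777648925781), 43.009578704833984)
70 407 z 78.4 ((491.9459228515625, 3.92352294921875), (318.433837890625, 128.37960815429688), 87.3787612915039)
jars 624 [473.5 -64.5 135.1] [530.3  -6.4 260.9]
tray 342 ((493.2060546875, -0.0046539306640625), (313.6668395996094, 109.60842895507812), 83.45825958251953)
```

View pics/topcrop.png

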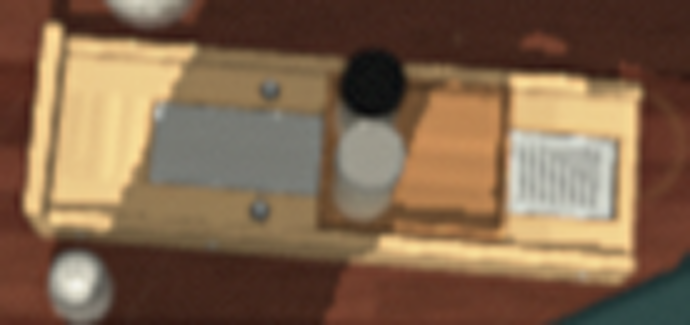

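View pics/sidecrop.png

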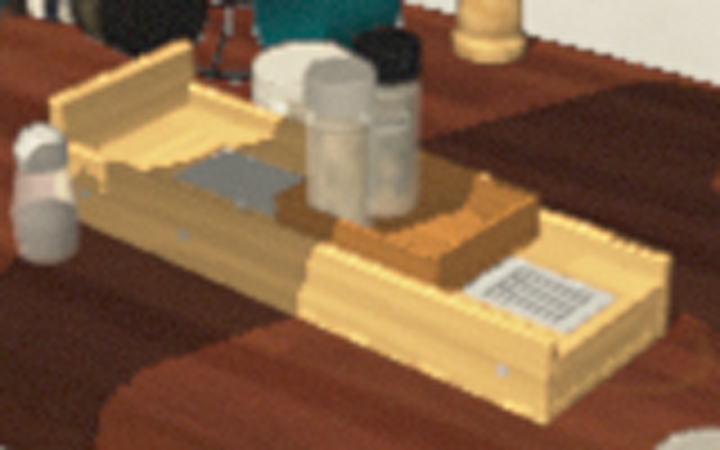

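The top crop shows both pins at (269,89) and (259,211) and the bar's open end at x≈616. The tray's rear wall is at x≈503 and its jars stand at (372,80) and (370,155). I'll cast rays for the runner pose and work out the first move.

```bash
cat >> h.py <<'E'
def ray(d,u,v,z):
    K=d["K"];r=rot(d["attitude"])@np.array([(u-K[0,2])/K[0,0],(v-K[1,2])/K[1,1],1]);c=np.array(d["xyz"])
    return c+r*(z-c[2])/r[2]
E
python3 - <<'E'
from h import *
t=dict(np.load("top0.npz"));s=dict(np.load("side0.npz"))
T=lambda a,b,z:ray(t,222+(a-2)/5,180+(b-2)/5,z)
S=lambda a,b,z:ray(s,205+(a-1.75)/4.5,170+(b-1.75)/4.5,z)
p1,p2=T(269,89,50),T(259,211,50)
print("pins",p1,p2,np.linalg.norm(p1-p2))
# guide tops lines: rect fit using both guides top view
P=cloud(t);hs=cv2.cvtColor(t["img"],cv2.COLOR_RGB2HSV)
e=[T(617,135,38),T(614,217,38)];print("bar end",e,np.mean(e,0))
o=(p1+p2)/2;eb=np.mean(e,0);d=(o-eb)[:2];print("len",np.linalg.norm(d),"ang",np.degrees(np.arctan2(d[1],d[0])))
# guide outer corners at z=55
c={"nearopen":T(633,272,55),"faropen":T(640,85,55)};print(c)
print("side guide corners near-open, far-open",S(553,350,55),S(670,258,55))
print("side bar end corners",S(612,297,38),S(558,330,38))
print("tray rear top corners top",T(508,85,72),T(500,226,72),"side",S(440,260,72),S(538,198,72))
# depth-based guide/rail line fit
pale=(P[...,2]>52)&(P[...,2]<57.5);pale[:185]=0;pale[240:]=0;pale[:,:240]=0;pale[:,350:]=0
q=P[pale][:,:2];a=np.radians(86.5);X=np.array([np.cos(a),np.sin(a)]);Y=np.array([-X[1],X[0]])
yy=(q-o[:2])@Y
for k in(yy>50)&(yy<75),(yy<-50)&(yy>-75):
    l=cv2.fitLine(q[k].astype(np.float32),cv2.DIST_HUBER,0,.01,.01).ravel();print(k.sum(),"guide ang",np.degrees(np.arctan2(l[1],l[0])),"off",np.median(yy[k]))
E
```

```text
pins [530.88134133   6.8136955   50.        ] [446.61463338  11.9532977   50.        ] 84.42329998551148
bar end [array([ 506.53577507, -230.1182926 ,   38.        ]), array([ 449.68605735, -226.84895236,   38.        ])] [ 478.11091621 -228.48362248   38.        ]
len 238.10483745759487 ang 87.43952204439411
{'nearopen': array([ 409.46065776, -235.46644796,   55.        ]), 'faropen': array([ 537.35557524, -243.23781874,   55.        ])}
side guide corners near-open, far-open [ 408.03700133 -241.11977647   55.        ] [ 536.19348625 -244.48736025   55.        ]
side bar end corners [ 502.37268263 -225.64787241   38.        ] [ 451.94512828 -218.97299375   38.        ]
tray rear top corners top [ 530.90566042 -152.01162928   72.        ] [ 435.25699037 -145.87439502   72.        ] side [ 429.83980202 -152.1047056    72.        ] [ 528.07853076 -157.92922237   72.        ]
207 guide ang 86.21383 off 56.1965428458598
178 guide ang 86.400276 off -62.16596342089123
```

Emit:
send_rows(deltas=[[[0.037,-0.025,0],[0,0,-0.11]],[[0.075,-0.05,0],[0,0,-0.22]],[[0.112,-0.075,0],[0,0,-0.33]],[[0.15,-0.1,0],[0,0,-0.45]],[[0.187,-0.125,0],[0,0,-0.565]]], gripper=255, squeeze=20)

```text
time_s: 0.72
eef_pos: [350.6, -370.0, 230.4]
ee_rot: [-0.0, 0.889, 0.457, 0.0]
wrist_force: [-0.2, 0.2, -0.3]
finger_gap: 41.6
grip_force: 0.0
```

Emit:
send_rows(deltas=[[[0.045,-0.001,0],[0,0,-0.11]],[[0.09,-0.002,0],[0,0,-0.22]],[[0.135,-0.003,0],[0,0,-0.34]],[[0.18,-0.004,0.03],[0,0,-0.45]],[[0.224,-0.005,0.06],[0,0,-0.562]]])

```text
time_s: 1.35
eef_pos: [478.1, -185.7, 170.2]
ee_rot: [0.001, 0.728, 0.686, 0.0]
wrist_force: [0.1, 0.1, 0.6]
finger_gap: 0.3
grip_force: 0.0
```

Emit:
send_rows(deltas=[[[0,0,0.02],[0,0,0]],[[0,0,0.04],[0,0,0]],[[0,0,0.06],[0,0,0]],[[0,0,0.06],[0,0,0]]])

```text
time_s: 1.85
eef_pos: [475.8, -186.0, 109.2]
ee_rot: [-0.002, 0.729, 0.685, -0.001]
wrist_force: [-0.2, 0.5, 0.2]
finger_gap: 0.3
grip_force: 0.0
```

```bash
python3 - <<'E'
from h import *
s=telemetry.sense();print(s["eef_pos"],s["wrist_force"],s["finger_gap"],env.nose_length,np.degrees(2*np.arctan2(s["ee_rot"][2],s["ee_rot"][1])))
d=optics.get_image("side");cv2.imwrite("pics/s1.png",cv2.resize(d["img"][120:280,190:390],None,fx=3.5,fy=3.5)[:,:,::-1])
E
```

```text
[ 475.77821965 -186.04528209  109.22562058] [-0.15768088  0.4506827   0.21637495] 0.27542660055428053 8.0 86.39584912906501
```

View pics/s1.png

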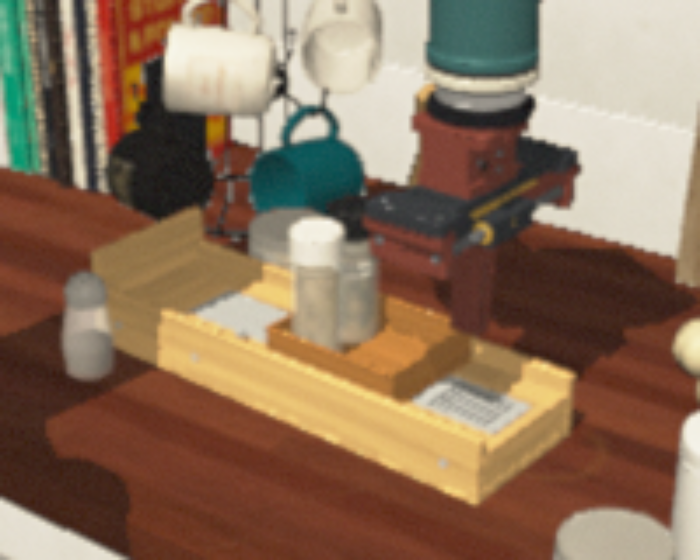

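The closed fingers hang at (470,330), behind the tray and over the tread area at (470,400). The gripper body is across the lane and clear of the jars.

Emit:
send_rows(deltas=[[[0,0,0.025],[0,0,0]],[[0,0,0.045],[0,0,0]],[[0,0,0.056],[0,0,0]],[[0,0,0.06],[0,0,0]]])

```text
time_s: 2.4
eef_pos: [477.3, -187.0, 50.7]
ee_rot: [-0.0, 0.729, 0.684, 0.0]
wrist_force: [-0.1, 0.3, 0.5]
finger_gap: 0.4
grip_force: 0.0
```

Emit:
send_rows(deltas=[[[0,0,0.003],[0,0,0]],[[0,0,0.006],[0,0,0]],[[0,0,0.009],[0,0,0]],[[0,0,0.009],[0,0,0]]])

```text
time_s: 2.9
eef_pos: [477.6, -187.2, 42.0]
ee_rot: [0.001, 0.729, 0.684, 0.0]
wrist_force: [-0.9, -0.4, 4.1]
finger_gap: 0.1
grip_force: 2.3
```

Emit:
send_rows(deltas=[[[0,0,0.003],[0,0,0]],[[0,0,0.006],[0,0,0]],[[0,0,0.008],[0,0,0]],[[0,0,0.008],[0,0,0]]])

```text
time_s: 3.4
eef_pos: [477.7, -187.2, 34.0]
ee_rot: [0.0, 0.729, 0.684, 0.0]
wrist_force: [-0.1, -0.8, 6.2]
finger_gap: 0.5
grip_force: 3.3
```

Emit:
send_rows(deltas=[[[0,0,0.002],[0,0,0]],[[0,0,0.004],[0,0,0]],[[0,0,0.0055],[0,0,0]],[[0,0,0.0055],[0,0,0]]])

```text
time_s: 3.9
eef_pos: [477.7, -187.2, 28.7]
ee_rot: [0.001, 0.729, 0.685, 0.0]
wrist_force: [-1.3, -0.6, 8.0]
finger_gap: 0.6
grip_force: 4.0
```

```bash
python3 - <<'E'
from h import *
s=telemetry.sense();print(s["eef_pos"],s["wrist_force"])
d=optics.get_image("top");P=cloud(d)
cv2.imwrite("pics/t2.png",cv2.resize(d["img"][180:245,222:360],None,fx=5,fy=5,interpolation=cv2.INTER_CUBIC)[:,:,::-1])
E
```

```text
[ 477.68653056 -187.16455636   28.70130415] [-1.30953263 -0.56707507  7.98783409]
```

View pics/t2.png

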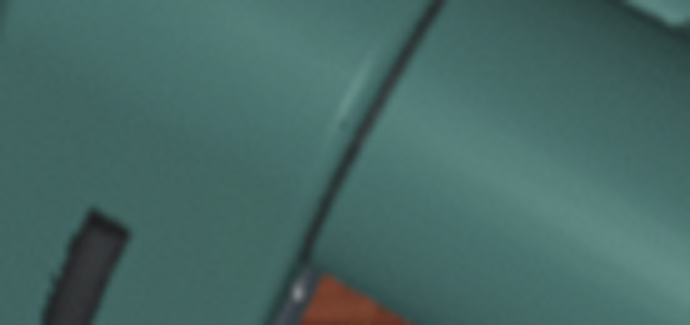

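The arm blocks the top view. An 8.0 N force with 17.5 mm of travel fits the stop being down past 13 mm, so I'll slide.

Emit:
send_rows(deltas=[[[0.003,0,0],[0,0,0]],[[0.008,0,0],[0,0,0]],[[0.013,0,0],[0,0,0]],[[0.018,0,0],[0,0,0]],[[0.022,0,0],[0,0,0]]])

```text
time_s: 4.58
eef_pos: [480.7, -167.0, 29.3]
ee_rot: [0.003, 0.729, 0.685, 0.0]
wrist_force: [0.8, -6.0, 7.2]
finger_gap: 0.5
grip_force: 3.9
```

Emit:
send_rows(deltas=[[[0.003,0,0],[0,0,0]],[[0.006,0,0],[0,0,0]],[[0.009,0,0],[0,0,0]],[[0.013,0,0],[0,0,0]],[[0.018,0,0],[0,0,0]]])

```text
time_s: 5.2
eef_pos: [482.2, -149.6, 29.3]
ee_rot: [0.003, 0.729, 0.685, 0.0]
wrist_force: [0.0, -8.8, 7.2]
finger_gap: 0.5
grip_force: 5.3
```

Emit:
send_rows(deltas=[[[0.005,0,0],[0,0,0]],[[0.01,0,0],[0,0,0]],[[0.015,0,0],[0,0,0]],[[0.02,0,0],[0,0,0]],[[0.025,0,0],[0,0,0]]])

```text
time_s: 5.82
eef_pos: [483.8, -124.5, 29.3]
ee_rot: [0.003, 0.729, 0.685, 0.0]
wrist_force: [0.0, -9.7, 6.9]
finger_gap: 0.8
grip_force: 5.4
```

```bash
python3 - <<'E'
from h import *
s=telemetry.sense();print(s["eef_pos"],s["wrist_force"],s["ft_torque"])
d=optics.get_image("side");cv2.imwrite("pics/s3.png",cv2.resize(d["img"][120:280,190:390],None,fx=3.5,fy=3.5)[:,:,::-1])
E
```

```text
[ 483.78587857 -124.50055899   29.32638   ] [ 6.05002469e-03 -9.68837315e+00  6.86643893e+00] [-1.56059384e+00 -5.10389056e-04 -2.42085302e-03]
```

View pics/s3.png

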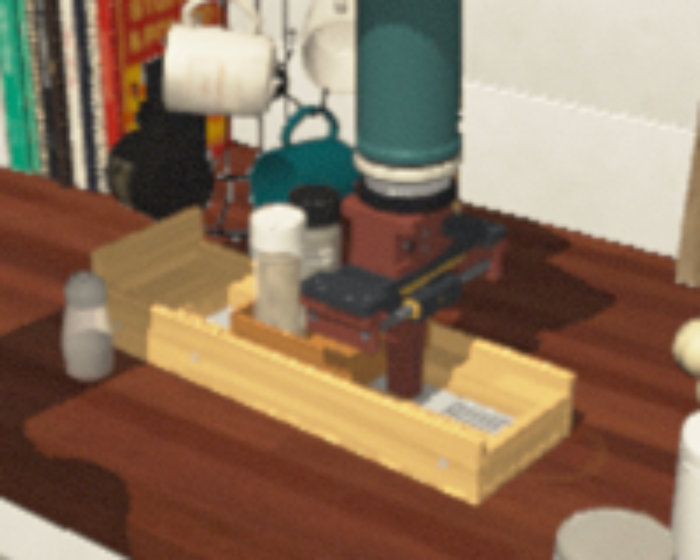

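The tray has moved with both jars upright at (278,260) and (318,230). The fingers are at (405,380), against its rear wall.

Emit:
send_rows(deltas=[[[0.002,0,0.001],[0,0,0]],[[0.006,0,0.001],[0,0,0]],[[0.011,0,0.001],[0,0,0]],[[0.016,0,0.001],[0,0,0]],[[0.021,0,0.001],[0,0,0]]])

```text
time_s: 6.5
eef_pos: [485.7, -103.9, 28.7]
ee_rot: [0.004, 0.729, 0.685, 0.0]
wrist_force: [-0.4, -11.2, 10.7]
finger_gap: 0.2
grip_force: 6.3
```

Emit:
send_rows(deltas=[[[0.005,0,0],[0,0,0]],[[0.01,0,0],[0,0,0]],[[0.015,0,0],[0,0,0]],[[0.02,0,0],[0,0,0]],[[0.025,0,0],[0,0,0]]])

```text
time_s: 7.12
eef_pos: [487.2, -78.8, 28.6]
ee_rot: [0.004, 0.729, 0.685, 0.001]
wrist_force: [1.0, -11.3, 10.9]
finger_gap: 0.5
grip_force: 6.5
```

Emit:
send_rows(deltas=[[[0.005,0,0],[0,0,0]],[[0.01,0,0],[0,0,0]],[[0.015,0,0],[0,0,0]],[[0.02,0,0],[0,0,0]],[[0.025,0,0],[0,0,0]]])

```text
time_s: 7.75
eef_pos: [488.7, -53.7, 28.6]
ee_rot: [0.003, 0.729, 0.685, 0.001]
wrist_force: [-0.1, -11.9, 11.8]
finger_gap: 0.7
grip_force: 6.7
```

Emit:
send_rows(deltas=[[[0.005,0,0],[0,0,0]],[[0.01,0,0],[0,0,0]],[[0.015,0,0],[0,0,0]],[[0.02,0,0],[0,0,0]],[[0.025,0,0],[0,0,0]]])

```text
time_s: 8.38
eef_pos: [490.2, -28.6, 28.6]
ee_rot: [0.003, 0.728, 0.685, 0.001]
wrist_force: [-0.7, -13.2, 11.8]
finger_gap: 0.3
grip_force: 6.9
```

Emit:
send_rows(deltas=[[[0.005,0,0],[0,0,0]],[[0.01,0,0],[0,0,0]],[[0.015,0,0],[0,0,0]],[[0.019,0,0],[0,0,0]],[[0.022,0,0],[0,0,0]]])

```text
time_s: 9.0
eef_pos: [491.4, -6.5, 28.6]
ee_rot: [0.003, 0.728, 0.685, 0.001]
wrist_force: [-0.4, -12.1, 11.7]
finger_gap: 0.6
grip_force: 7.1
```

Emit:
send_rows(deltas=[[[0.003,0,0],[0,0,0]],[[0.006,0,0],[0,0,0]],[[0.009,0,0],[0,0,0]],[[0.012,0,0],[0,0,0]]])

```text
time_s: 9.5
eef_pos: [492.0, 5.4, 28.6]
ee_rot: [0.003, 0.728, 0.685, 0.001]
wrist_force: [-0.1, -12.5, 13.2]
finger_gap: 0.3
grip_force: 7.2
```

Emit:
send_rows(deltas=[[[0.002,0,0],[0,0,0]],[[0.004,0,0],[0,0,0]],[[0.005,0,0],[0,0,0]]])

```text
time_s: 9.88
eef_pos: [492.3, 10.4, 28.6]
ee_rot: [0.003, 0.728, 0.685, 0.001]
wrist_force: [-0.4, -12.2, 14.2]
finger_gap: 0.5
grip_force: 7.3
```

Emit:
send_rows(deltas=[[[0.001,0,0],[0,0,0]],[[0.002,0,0],[0,0,0]]])

```text
time_s: 10.12
eef_pos: [492.4, 12.3, 28.6]
ee_rot: [0.003, 0.728, 0.685, 0.0]
wrist_force: [-0.3, -12.9, 13.6]
finger_gap: 0.5
grip_force: 7.3
```

Not at the board yet; I'll creep on and watch for a step in the push force.

Emit:
send_rows(deltas=[[[0.001,0,0],[0,0,0]],[[0.002,0,0],[0,0,0]]])

```text
time_s: 10.38
eef_pos: [492.4, 13.4, 28.6]
ee_rot: [0.003, 0.728, 0.686, -0.0]
wrist_force: [-2.1, -22.6, 13.7]
finger_gap: 0.3
grip_force: 13.5
```

Emit:
send_rows(deltas=[[[0.001,0,0],[0,0,0]],[[0.002,0,0],[0,0,0]]])

```text
time_s: 10.62
eef_pos: [492.4, 13.4, 28.7]
ee_rot: [0.004, 0.728, 0.686, -0.001]
wrist_force: [-3.7, -35.8, 14.7]
finger_gap: 0.5
grip_force: 21.7
```

The push force jumped to 36 N with the TCP stopped, so the tray is against the end board. I'll back off a little while still pressing, then rise.

Emit:
send_rows(deltas=[[[-0.002,0,0],[0,0,0]],[[-0.004,0,0],[0,0,0]],[[-0.006,0,0],[0,0,0]],[[-0.008,0,0],[0,0,0]],[[-0.008,0,0],[0,0,0]]])

```text
time_s: 11.25
eef_pos: [491.7, 11.2, 28.1]
ee_rot: [0.001, 0.729, 0.684, 0.002]
wrist_force: [2.1, 4.4, 8.5]
finger_gap: 0.1
grip_force: 4.0
```

Emit:
send_rows(deltas=[[[0,0,-0.004],[0,0,0]],[[0,0,-0.008],[0,0,0]],[[0,0,-0.013],[0,0,0]],[[0,0,-0.019],[0,0,0]],[[0,0,-0.025],[0,0,0]]])

```text
time_s: 11.88
eef_pos: [488.7, 10.7, 52.2]
ee_rot: [-0.001, 0.729, 0.685, -0.001]
wrist_force: [-0.5, -0.4, 0.4]
finger_gap: 0.2
grip_force: 0.0
```

Emit:
send_rows(deltas=[[[-0.005,0,-0.02],[0,0,0]],[[-0.01,0,-0.05],[0,0,0]],[[-0.015,0,-0.09],[0,0,0]],[[-0.02,0,-0.13],[0,0,0]],[[-0.02,0,-0.17],[0,0,0]]])

```text
time_s: 12.5
eef_pos: [486.9, -9.6, 223.0]
ee_rot: [-0.001, 0.729, 0.684, -0.001]
wrist_force: [0.5, 0.1, 1.1]
finger_gap: 0.0
grip_force: 0.0
```

Emit:
send_rows(deltas=[[[-0.05,0,0],[0,0,0]],[[-0.1,0,0],[0,0,0]],[[-0.15,0,0],[0,0,0]],[[-0.2,0,0],[0,0,0]],[[-0.25,0,0],[0,0,0]]])

```text
time_s: 13.12
eef_pos: [471.1, -259.8, 221.6]
ee_rot: [-0.001, 0.729, 0.684, -0.0]
wrist_force: [0.4, -0.2, -0.3]
finger_gap: 0.7
grip_force: 0.0
```

```bash
python3 - <<'E'
from h import *
s=telemetry.sense();print(s["time_s"],s["eef_pos"],s["wrist_force"])
a=optics.get_image("side");b=optics.get_image("top")
x=cv2.resize(a["img"][130:270,190:370],(700,340),interpolation=cv2.INTER_CUBIC) if 0 else cv2.resize(a["img"][150:280,190:390],None,fx=2.6,fy=2.6,interpolation=cv2.INTER_CUBIC)
y=cv2.resize(b["img"][180:245,222:360],(520,245),interpolation=cv2.INTER_CUBIC)
cv2.imwrite("pics/end.png",np.vstack([x[:,:520],y])[:,:,::-1])
E
```

```text
13.125 [ 471.13224924 -259.84764793  221.63340156] [ 0.40638451 -0.21332238 -0.31390604]
```

View pics/end.png

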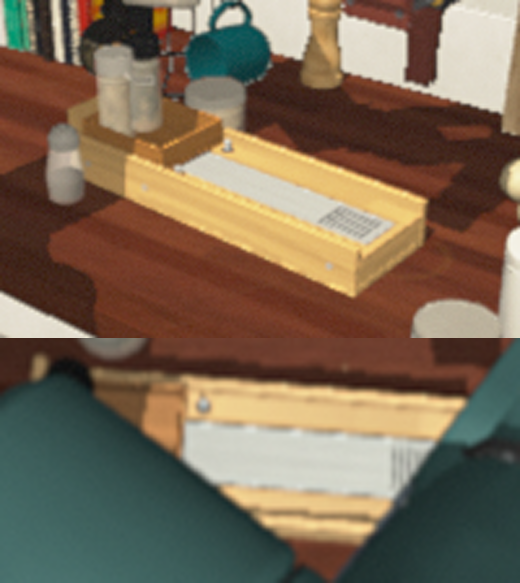

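The tray is against the end board with both jars upright at (115,90) and (145,85). The pins are up behind it at (228,145) and (180,167), and the robot is clear.

```bash
python3 -c "
from rig import ticket;print(ticket.finish_job())"
```

```text
the job is handed in; nothing more can be done
None
```

The tray rests against the end board with both jars upright and the pins up behind it; the job was handed in at about 13 s, and no verdict was returned.

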